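# Put the soldering bench's bottles, jars and tins away in the divided crate

### The arm

A 6-joint arm with a two-finger parallel gripper is mounted at the origin on the work surface. World frame = base frame: x ahead of the robot, y to its left, z up, the work surface at z = 0. Lengths are in m, angles in degrees, forces in N, time in s.
With the tool pointing down it reaches from about 0.4 to 0.825 m from the base axis. Payload 7 kg.
Tool frame: the origin (TCP) lies at the centre of the arm's flange, where the gripper is bolted on; the fingertips stand 178 mm ahead of it and the grasp point (between the pads) lies 159 mm ahead of it (tip_reach is the distance from the TCP to the fingertips, in m); z points along the fingers, y is the line along which they close (so a half turn about z gives the same grasp; the last joint's range is limited). The gripper opens to 88 mm and grips with 3 to 60 N. Pads are 19 mm wide; open, the fingers measure 130 mm over their backs; the gripper's body (78 mm by 193 mm) begins 47 mm behind the grasp point.
Start: joints at [89.559, 20.546, 0.682, 0, -70.136, -16.507], TCP at [0.197, 0.646, 0.405] pointing down, gripper open.
Joint ranges: [-176.03, 176.03], [-82.01, 121.73], [-58.28, 71.71], [-173.87, 95.51], [-174.79, -0.11], [-173.66, 173.66]. Speed limits (degrees/s): [136.94, 136.94, 172.46, 180, 180, 180].

### API

Orientations are given as [roll, pitch, yaw] about the fixed x, y, z axes, in that order (R = Rz(yaw) Ry(pitch) Rx(roll)).
In Python, from plant import * gives the robot as it stands.
- The arm moves only by the shell command python3 -m handwheel 'ROWS'. ROWS is JSON, a list of rows, each a list of 7 numbers: the opening, from -1 (shut) to 1 (fully open), then the shift along the tool's x, y, z as a fraction of full scale, then the turn, a rotation vector about the tool's x, y, z as a fraction of full scale. A call has 1 to 5 rows; each row shifts and turns the commanded pose from where the row before left it, along the tool's axes as they then stand; what a row does not reach is not made up. Full scale, the value 1, is 0.025 m for a shift and 6 degrees for a turn. A row lasts 1/8 s, in which the tool goes at most 62.5 mm and 10.7 degrees, less where a joint would pass 70% of its speed; a pose out of reach is approached as far as the arm can. A call with a number of a shift or a turn outside -1 to 1 is refused whole. A call with a gripper value outside its range is refused whole. The fingers move at their own pace and stop on an object; the grip force is fixed at half the most. Time passes only in rows, so rows that do not move let the fingers close. It gives the time, the measured TCP pose, the force, the opening and the grip force at its end, in the units of the state.
- get_obs(): the state, without advancing time (a new reading comes with each control period).
- snapshot(name): name is "scene" or "top" or "wrist"; returns a dict with "color" (420x560x3 uint8, red, green, blue), "fx", "fy", "cx", "cy" (pixels), "R" (3x3) and "t" (3): a world point X has camera coordinates R X + t; the wrist camera has in their place "tool_from_camera" (4x4, takes a point from camera to tool coordinates, whose origin is the TCP and whose axes are the flange's). Camera axes: x right, y down, z forward; pixel columns grow to the right and rows downward; lengths in m; the calibration is good to about 2 mm. A picture is of the moment at which its call begins: read the wrist's pose just before it. There is no depth.
- close_job(): hands the job in; it is judged then, once.
The state is a dict: "clock": time; "joint_pos": joint angles; "qvel": joint speeds; "tau": joint torques, N m; "tool_pos": TCP position; "orientation": TCP orientation; "force": force on the tool from outside, world axes, zero at the start; "moment": the same for the moment, N m; "opening": finger opening in m; "gripper_force": force on a finger pad.
Only numpy, scipy, OpenCV 4.12 (cv2) and the standard library are available. Lean on these libraries where they do the work, as an engineer would, in place of code of your own. Each camera call takes 0.05 s, during which the arm holds its last target. There are 200 camera calls.

### The job

Clear the soldering mat: put the three bottles, jars or tins that stand round the bricks into the empty cells of the divided crate, one per cell, so that all six end up standing upright on the crate's floor. Keep them upright on the way and set them down without dropping them; leave the crate where it stands and the bricks, the third hand, the tool pot and the ring clamp undisturbed.

Things in the scene. Friction and masses are not known exactly. Their poses are not given: they have to be found in the camera images.
- crate: plywood carry crate, loose (0.9 kg), open on top, 130 mm along its x, 191 mm along its y, 46 mm tall; outer walls 6 mm thick, dividers 4 mm thick and 42 mm high above the bench, floor 5 mm thick. Six cells of 57 x 57 mm inside, 2 along x by 3 along y, 61 mm from centre to centre. Some cells are taken at the start. Origin: centre of its underside. It stands on the bench left or right, at any yaw.
- bottle_amber_center (a point): amber bottle with black cap and white label; upright glass or plastic bottle, 112 mm tall: body 46 mm across up to 58 mm above its foot, shoulder narrowing to 24 mm at 74 mm, neck, then a round screw cap 29 mm across from 84 to 112 mm. Point: on its axis half-way up, 56 mm above its foot; z along the axis, up when upright. About 120 g (varies 0.7 to 1.4 times).
- bottle_green_center (a point): green bottle with white cap and white label; upright glass or plastic bottle, 112 mm tall: body 46 mm across up to 58 mm above its foot, shoulder narrowing to 24 mm at 74 mm, neck, then a round screw cap 29 mm across from 84 to 112 mm. Point: on its axis half-way up, 56 mm above its foot; z along the axis, up when upright. About 120 g (varies 0.7 to 1.4 times).
- bottle_blue_center (a point): blue bottle with grey cap and white label; upright glass or plastic bottle, 112 mm tall: body 46 mm across up to 58 mm above its foot, shoulder narrowing to 24 mm at 74 mm, neck, then a round screw cap 29 mm across from 84 to 112 mm. Point: on its axis half-way up, 56 mm above its foot; z along the axis, up when upright. About 120 g (varies 0.7 to 1.4 times).
- jar_white_center (a point): white jar with black lid, 80 mm tall: body 47 mm across, with a round lid 49 mm across from 60 to 80 mm above its foot. Point: on its axis half-way up, 40 mm above its foot; z along the axis, up when upright. About 150 g (varies 0.7 to 1.4 times).
- jar_orange_center (a point): white jar with orange lid and paper label, 80 mm tall: body 47 mm across, with a round lid 49 mm across from 60 to 80 mm above its foot. Point: on its axis half-way up, 40 mm above its foot; z along the axis, up when upright. About 150 g (varies 0.7 to 1.4 times).
- tin_center (a point): steel tin with red lid and red band, 80 mm tall: body 47 mm across, with a round lid 49 mm across from 60 to 80 mm above its foot. Point: on its axis half-way up, 40 mm above its foot; z along the axis, up when upright. About 150 g (varies 0.7 to 1.4 times).
- mat: fixed grey-green heat-proof mat, 250 x 220 x 5 mm, on the other side from the crate; the soldering bricks stand on it with three of the bottles, jars and tins round them. Origin: centre of its underside.
- bricks: bystander, loose (0.8 kg), on the mat: steel tray 120 mm (x) by 56 mm (y) with pale soldering bricks; 34 mm high over most of its length, a small brown block to 50 mm near the -x end and a second brick, 50 mm long, over the +x half reaching 66 mm above the tray's underside. Origin: centre of its underside.
- toolpot: bystander, loose (0.7 kg): dark steel pot 68 mm across, 95 mm tall, with pliers and files sticking up to 177 mm, all within 34 mm of its axis; stands between the crate and the mat. Origin: centre of its underside.
- third_hand: bystander, loose (0.25 kg), on a corner of the mat: soldering third hand, round dark base 44 mm across and 12 mm high, thin upright post at its centre, brass ball and steel tweezers at 80 to 98 mm height that reach from 30 mm behind the post to 52 mm ahead of it along its x. Origin: centre of its underside.
- ring_clamp: bystander, loose (0.09 kg): wooden ring clamp lying on the bench beyond the tool pot, 144 mm long along its x, 29 mm wide, 26 mm high. Origin: centre of its underside.
- cell0 (a point): centre of the floor of cell 0 of the crate, 5 mm above the crate's underside, at x = -30.5 mm, y = -61 mm of the crate; axes as the crate's.
- cell1 (a point): centre of the floor of cell 1 of the crate, 5 mm above the crate's underside, at x = -30.5 mm, y = +0 mm of the crate; axes as the crate's.
- cell2 (a point): centre of the floor of cell 2 of the crate, 5 mm above the crate's underside, at x = -30.5 mm, y = +61 mm of the crate; axes as the crate's.
- cell3 (a point): centre of the floor of cell 3 of the crate, 5 mm above the crate's underside, at x = +30.5 mm, y = -61 mm of the crate; axes as the crate's.
- cell4 (a point): centre of the floor of cell 4 of the crate, 5 mm above the crate's underside, at x = +30.5 mm, y = +0 mm of the crate; axes as the crate's.
- cell5 (a point): centre of the floor of cell 5 of the crate, 5 mm above the crate's underside, at x = +30.5 mm, y = +61 mm of the crate; axes as the crate's.

How it is judged:
By the outcome, as a careful person would: the job done as asked, in the order asked, and still so for the second after the job is handed in, with the robot touching nothing.
It also fails if it takes over 72 s, if anything falls off the work surface, if the arm or the gripper's body presses on something with over 40 N, if the wrist force passes 120 N, or if a joint passes its speed limit or range.

## Working session

There is one attempt and no reset: what is moved stays moved. The work goes in short steps, Python scripts to look and compute and a shell command to move; the robot and the scene stay as the last step left them, time stands still between calls to the robot, and variables do not carry over. Pictures are saved under pics/ and viewed, at most 10 in all, crops included, and the job is handed in when it is done.

```bash
mkdir -p pics; ls; python3 - <<'E'
from plant import *
import cv2
o=get_obs();print(o)
for n in("scene","top"):
    s=snapshot(n);cv2.imwrite(f"pics/{n}0.png",s["color"][:,:,::-1]);print(n,s["fx"],s["fy"],s["cx"],s["cy"],s["R"],s["t"])
E
```

```text
pics
{'clock': 0.0, 'joint_pos': array([ 8.95583608e+01,  2.05926704e+01,  6.34368836e-01, -1.88224874e-02,
       -7.01369880e+01, -1.65070263e+01]), 'qvel': array([ 0.02680321, -0.13235525, -0.03187581, -0.02044033, -0.01679144,
       -0.01046917]), 'tau': array([-5.49513861e-04, -5.82722712e+01,  2.93054509e+01,  6.99699238e+00,
        6.88879634e-03, -1.81404466e-04]), 'tool_pos': array([0.19671957, 0.64550151, 0.4037171 ]), 'orientation': array([ 1.79903610e+02, -1.01123121e-02, -1.69550671e+01]), 'force': array([-0.04292595, -0.26010239,  0.17519676]), 'moment': array([-0.01179836, -0.02010196,  0.01127486]), 'gripper_force': 0.0, 'opening': 0.08759478155578877}
scene 445.0408584133663 445.0408584133663 283.71332500440843 209.4601200160164 [[-0.81814261  0.57496768 -0.0074056 ]
 [ 0.42585749  0.59721381 -0.67969189]
 [-0.38637814 -0.55923862 -0.73346035]] [ 0.46745078 -0.1735687   1.31904134]
top 540.8730602981385 540.8730602981385 272.7022536485877 214.8394247832633 [[-0.01263342 -0.99962673 -0.02422407]
 [-0.99820219  0.01402753 -0.05827198]
 [ 0.05859004  0.02344435 -0.9980068 ]] [0.02827639 0.53867293 1.27869482]
```

View pics/scene0.png

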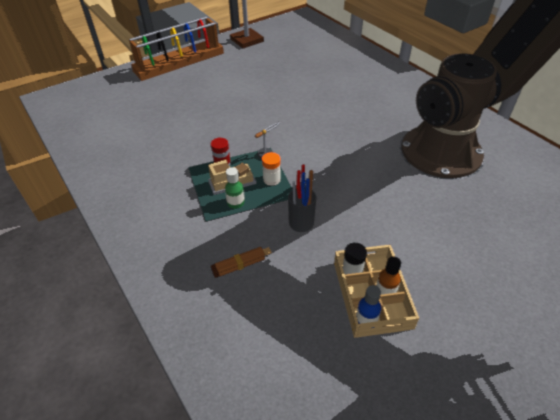

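View pics/top0.png

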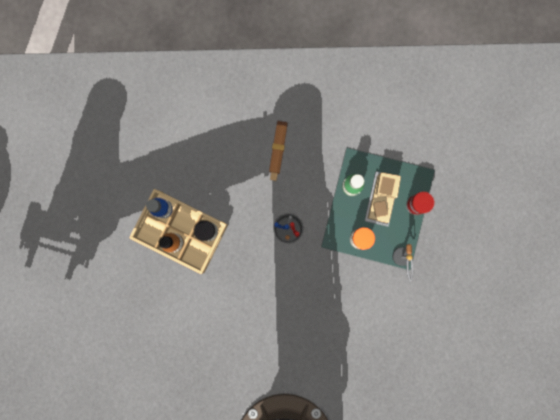

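```bash
python3 - <<'E'
import cv2
im=cv2.imread("pics/top0.png")
def crop(x0,y0,w,h,k,f):
    c=cv2.resize(im[y0:y0+h,x0:x0+w],None,fx=k,fy=k,interpolation=cv2.INTER_CUBIC)
    for i in range(0,w,10):
        cv2.line(c,(i*k,0),(i*k,6 if i%20 else 12),(255,255,255),1)
        if i%20==0: cv2.putText(c,str(x0+i),(i*k,24),0,.4,(0,255,255),1)
    for i in range(0,h,10):
        cv2.line(c,(0,i*k),(6 if i%20 else 12,i*k),(255,255,255),1)
        if i%20==0 and i: cv2.putText(c,str(y0+i),(14,i*k+4),0,.4,(0,255,255),1)
    cv2.imwrite(f,c)
crop(120,180,120,100,6,"pics/crate.png")
crop(310,130,130,147,4,"pics/mat.png")
E
```

```text
(no output)
```

View pics/crate.png

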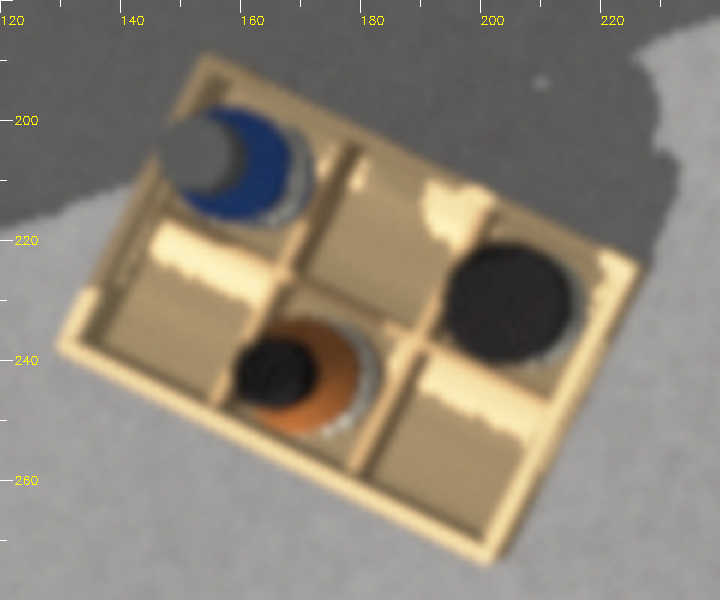

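View pics/mat.png

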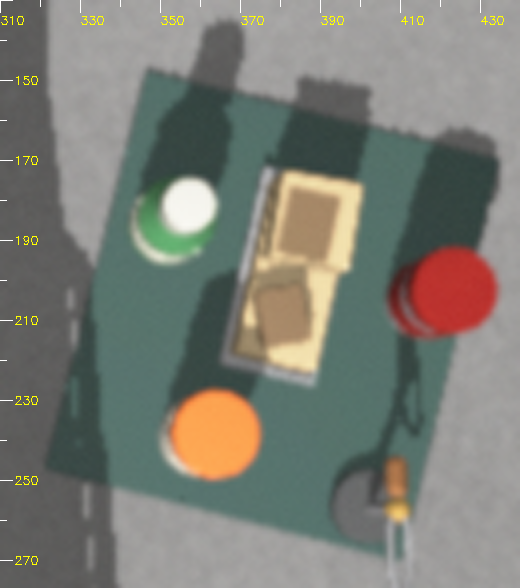

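```bash
cat > h.py <<'E'
import numpy as np
from plant import *
C={n:snapshot(n) for n in()}
def ray(s,u,v,z):
    d=s["R"].T@np.array([(u-s["cx"])/s["fx"],(v-s["cy"])/s["fy"],1]); c=-s["R"].T@s["t"]
    return c+d*(z-c[2])/d[2]
def proj(s,X):
    p=s["R"]@X+s["t"]; return p[0]/p[2]*s["fx"]+s["cx"],p[1]/p[2]*s["fy"]+s["cy"]
E
python3 - <<'E'
from h import *
import cv2
t=snapshot("top")
P=lambda n,u,v,z:print(n,(ray(t,u,v,z)*1e3).round(1))
P("green",357.3,181.8,.117);P("orange",363.8,238.8,.085);P("red",423.5,202.5,.085)
P("thbase",401.2,256.8,.017);P("ball",409,257.5,.095);P("tw",410,274,.095);P("potpx",288,229,.095)
for n,u,v,z in(("A",154.7,189.2,.046),("B",226.7,223.7,.046),("C",201.3,273.7,.046),("D",129.7,237.5,.046)):P(n,u,v,z)
for n,u,v in(("m1",347,147),("m2",434,169),("m3",406,269),("m4",321,247)):P(n,u,v,.005)
for n,u,v in(("b1",378,173),("b2",400,176),("b3",390,213)):P(n,u,v,.071)
s=cv2.imread("pics/scene0.png")[130:330,180:420]
c=cv2.resize(s,None,fx=3,fy=3,interpolation=cv2.INTER_CUBIC)
for i in range(0,240,20):cv2.putText(c,str(180+i),(i*3,10),0,.35,(0,255,255),1);cv2.line(c,(i*3,10),(i*3,16),(255,255,255),1)
for i in range(20,200,20):cv2.putText(c,str(130+i),(0,i*3),0,.35,(0,255,255),1)
cv2.imwrite("pics/sc.png",c)
E
```

```text
green [ 603.5 -168.9  117. ]
orange [ 478. -185.   85.]
red [ 558.  -320.8   85. ]
thbase [ 435.2 -282.    17. ]
ball [ 435.1 -282.7   95. ]
tw [ 398.6 -283.9   95. ]
potpx [502.1 -14.7  95. ]
A [601.7 297.8  46. ]
B [518.  128.4  46. ]
C [402.2 188.6  46. ]
D [488.7 356.8  46. ]
m1 [ 701.8 -160.9    5. ]
m2 [ 644.8 -368.7    5. ]
m3 [ 405.7 -295.1    5. ]
m4 [460.7 -93.7   5. ]
b1 [ 628.4 -222.8   71. ]
b2 [ 620.7 -272.7   71. ]
b3 [ 536.2 -247.8   71. ]
```

View pics/sc.png

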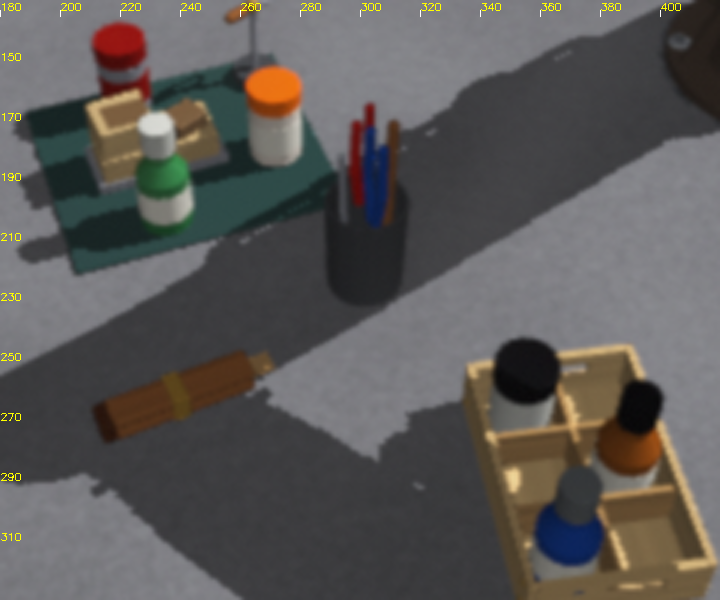

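```bash
cat >> h.py <<'E'
from scipy.spatial.transform import Rotation as Ro
def go(x,y,z,yaw=-72.1):
    "remaining move in tool axes, full-scale units (as tool will stand)"
    o=get_obs(); Rc=Ro.from_euler('xyz',o['orientation'],degrees=True); Rt=Ro.from_euler('xyz',[180,0,yaw],degrees=True)
    d=np.array([x,y,z])-o['tool_pos']
    print('now',(o['tool_pos']*1e3).round(1),o['orientation'].round(1),'t',round(o['clock'],2),'q6',o['joint_pos'][5].round(1))
    print('shift(cur)',(Rc.inv().apply(d)/.025).round(2),'shift(target axes)',(Rt.inv().apply(d)/.025).round(2),'turn',((Rc.inv()*Rt).as_rotvec(degrees=True)/6).round(2))
E
python3 - <<'E'
from h import *
s=snapshot("scene")
for n,u,v,z in(("orange",271.3,159.3,.085),("green",232,169.3,.117),("red",220,142.5,.085),("B",335.7,252.3,.046),("C",390.7,245.7,.046),("D",417.3,317.7,.046)):print(n,(ray(s,u,v,z)*1e3).round(1))
go(.6035,-.169,.404)
E
```

```text
orange [ 484.7 -179.    85. ]
green [ 604.5 -172.9  117. ]
red [ 559.8 -318.8   85. ]
B [521.1 134.   46. ]
C [406.3 192.5  46. ]
D [492.8 356.3  46. ]
now [196.7 645.6 404.1] [179.9  -0.  -16.9] t 0.2 q6 -16.5
shift(cur) [25.06 26.42  0.03] shift(target axes) [36.01 -5.47  0.  ] turn [ 0.01 -0.01  9.19]
```

```bash
python3 -m handwheel '[[1,0,0,0,0,0,1],[1,0,0,0,0,0,1],[1,0,0,0,0,0,1],[1,0,0,0,0,0,1],[1,0,0,0,0,0,1]]'
python3 -m handwheel '[[1,0,0,0,0,0,1],[1,0,0,0,0,0,1],[1,0,0,0,0,0,1],[1,0,0,0,0,0,1],[1,0,0,0,0,0,0.2]]'
python3 -m handwheel '[[1,1,-0.36,0,0,0,0],[1,1,-0.36,0,0,0,0],[1,1,-0.36,0,0,0,0],[1,1,-0.36,0,0,0,0],[1,1,-0.36,0,0,0,0]]'
python3 -m handwheel '[[1,1,-0.36,0,0,0,0],[1,1,-0.36,0,0,0,0],[1,1,-0.36,0,0,0,0],[1,1,-0.36,0,0,0,0],[1,1,-0.36,0,0,0,0]]'
python3 -m handwheel '[[1,1,-0.36,0,0,0,0],[1,1,-0.36,0,0,0,0],[1,1,-0.36,0,0,0,0],[1,1,-0.36,0,0,0,0],[1,0,0,0,0,0,0]]'
python3 - <<'E'
from h import *
import cv2
go(.6035,-.169,.404)
s=snapshot("wrist");np.save("w1.npy",s,allow_pickle=True)
print(s["fx"],s["cx"],s["cy"],s["tool_from_camera"])
o=get_obs();Rt=Ro.from_euler('xyz',o['orientation'],degrees=True).as_matrix()
cv2.imwrite("pics/w1.png",s["color"][:,:,::-1])
E
```

```text
clock: 0.82
tool_pos: [0.1968, 0.6456, 0.4044]
orientation: [180.0, -0.0, -47.2]
force: [0.3, -1.1, -0.2]
opening: 0.0873
gripper_force: 0.0
clock: 1.45
tool_pos: [0.1968, 0.6456, 0.4044]
orientation: [180.0, -0.0, -72.2]
force: [-0.4, -0.2, 0.1]
opening: 0.0875
gripper_force: 0.0
clock: 2.08
tool_pos: [0.2792, 0.5387, 0.4049]
orientation: [-180.0, 0.0, -72.2]
force: [-0.5, -0.8, 0.1]
opening: 0.0875
gripper_force: 0.0
clock: 2.7
tool_pos: [0.36, 0.4338, 0.4047]
orientation: [-180.0, 0.0, -72.1]
force: [1.0, 0.3, 0.3]
opening: 0.0872
gripper_force: 0.0
clock: 3.32
tool_pos: [0.425, 0.3493, 0.4047]
orientation: [-180.0, -0.0, -72.3]
force: [0.2, 0.9, 0.8]
opening: 0.0874
gripper_force: 0.0
now [425.  349.3 404.7] [-180.    -0.   -72.3] t 3.33 q6 -42.1
shift(cur) [21.92 -0.49  0.03] shift(target axes) [21.92 -0.42  0.03] turn [-0.   -0.   -0.03]
340.24247597164197 280.801597587765 205.98509028602103 [[ 7.63348283e-04 -9.52457936e-01 -3.04669160e-01  8.18494930e-02]
 [ 9.99999707e-01  7.10482943e-04  2.84383696e-04  1.25601203e-03]
 [-5.44012669e-05 -3.04669288e-01  9.52458200e-01  1.86080741e-02]
 [ 0.00000000e+00  0.00000000e+00  0.00000000e+00  1.00000000e+00]]
```

View pics/w1.png

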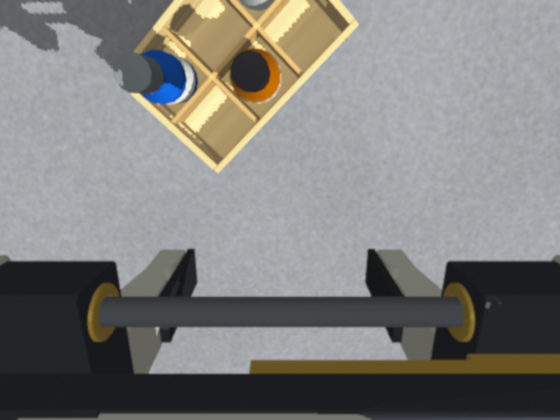

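```bash
cat >> h.py <<'E'
def wray(s,o,u,v,z):
    T=s["tool_from_camera"];R=Ro.from_euler('xyz',o['orientation'],degrees=True).as_matrix()
    c=o['tool_pos']+R@T[:3,3]; d=R@T[:3,:3]@np.array([(u-s["cx"])/s["fx"],(v-s["cy"])/s["fy"],1])
    return c+d*(z-c[2])/d[2]
E
python3 - <<'E'
from h import *
from scipy.optimize import least_squares
s=np.load("w1.npy",allow_pickle=True).item();o=get_obs()
W=[wray(s,o,*p)[:2] for p in((357,22,.046),(218,171,.046),(214,75,.042),(261,27,.042))]
L=[(-.065,-.0955),(-.065,.0955),(0,.0305),(0,-.0305)]
t=snapshot("top");sc=snapshot("scene")
T=[ray(t,u,v,.046)[:2] for u,v in((154.7,189.2),(226.7,223.7),(201.3,273.7),(129.7,237.5))];LT=[(.065,.0955),(.065,-.0955),(-.065,-.0955),(-.065,.0955)]
S=[ray(sc,u,v,.046)[:2] for u,v in((335.7,252.3),(390.7,245.7),(417.3,317.7))];LS=LT[1:]
def fit(W,L):
    W=np.array(W);L=np.array(L)
    f=lambda p:(L@np.array([[np.cos(p[2]),np.sin(p[2])],[-np.sin(p[2]),np.cos(p[2])]])+p[:2]-W).ravel()
    r=least_squares(f,[.5,.24,-.47]);print((r.x[:2]*1e3).round(1),np.degrees(r.x[2]).round(1),'res',(r.fun*1e3).round(1));return r.x
a=fit(W,L);b=fit(T,LT);c=fit(S,LS);p=fit(W+T+S,L+LT+LS)
E
```

```text
[501.2 245.4] -27.0 res [-3.1 -0.1 -0.6  0.7  0.5  0.5  3.3 -1.2]
[502.6 242.9] -27.0 res [ 2.2  0.7 -0.8 -0.  -0.8 -1.3 -0.6  0.7]
[507.2 246. ] -27.3 res [ 0.2 -2.7 -0.6 -1.6  0.4  4.3]
[503.3 244.7] -27.0 res [-1.  -0.8  1.6  0.   2.6 -0.2  5.4 -1.9  2.9  2.4 -0.1  1.7 -0.1  0.6
  0.1  2.4 -3.2 -4.  -4.2 -3.3 -4.   2.9]
```

```bash
python3 -m handwheel '[[1,1,0.12,0,0,0,0],[1,1,0.12,0,0,0,0],[1,1,0.12,0,0,0,0],[1,1,0.12,0,0,0,0],[1,1,0.12,0,0,0,0]]'
python3 -m handwheel '[[1,1,0.12,0,0,0,0],[1,1,0.12,0,0,0,0],[1,1,0.12,0,0,0,0],[1,1,0.12,0,0,0,0],[1,1,0.12,0,0,0,0]]'
python3 -m handwheel '[[1,1,0.12,0,0,0,0],[1,1,0.12,0,0,0,0],[1,1,0.12,0,0,0,0],[1,1,0.12,0,0,0,0],[1,1,0.12,0,0,0,0]]'
python3 -m handwheel '[[1,1,0.12,0,0,0,0],[1,1,0.12,0,0,0,0],[1,1,0.12,0,0,0,0],[1,0,0,0,0,0,0],[1,0,0,0,0,0,0]]'
python3 - <<'E'
from h import *
import cv2
go(.604,-.1705,.404)
s=snapshot("wrist");np.save("w2.npy",s,allow_pickle=True)
cv2.imwrite("pics/w2.png",s["color"][:,:,::-1])
E
```

```text
clock: 4.1
tool_pos: [0.4482, 0.2255, 0.4049]
orientation: [-180.0, 0.0, -72.2]
force: [-0.1, -0.4, 0.4]
opening: 0.0877
gripper_force: 0.0
clock: 4.72
tool_pos: [0.4719, 0.1019, 0.4049]
orientation: [-180.0, 0.0, -72.2]
force: [-0.0, -0.0, 0.1]
opening: 0.0875
gripper_force: 0.0
clock: 5.35
tool_pos: [0.4956, -0.0215, 0.4049]
orientation: [-180.0, 0.0, -72.2]
force: [1.1, -0.0, -0.9]
opening: 0.0879
gripper_force: 0.0
clock: 5.98
tool_pos: [0.51, -0.0942, 0.4047]
orientation: [-180.0, 0.0, -72.2]
force: [-0.3, 0.4, 0.4]
opening: 0.0876
gripper_force: 0.0
now [510.  -94.2 404.7] [-180.     0.   -72.2] t 5.97 q6 6.6
shift(cur) [ 4.05 -2.65  0.03] shift(target axes) [ 4.06 -2.64  0.03] turn [-0.    0.   -0.02]
```

View pics/w2.png

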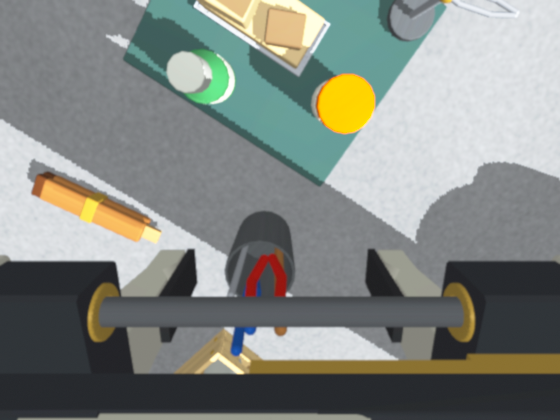

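```bash
python3 - <<'E'
from h import *
s=np.load("w2.npy",allow_pickle=True).item();o=get_obs()
print(wray(s,o,186,70,.117),wray(s,o,347,102,.085))
go(.604,-.1705,.262)
E
```

```text
[ 0.60637282 -0.16881908  0.117     ] [ 0.47954481 -0.18560804  0.085     ]
now [510.1 -93.9 404.8] [-180.     0.   -72.2] t 6.03 q6 6.6
shift(cur) [ 4.07 -2.63  5.71] shift(target axes) [ 4.07 -2.63  5.71] turn [-0.    0.   -0.01]
```

```bash
python3 -m handwheel '[[0.2,1,-0.67,0,0,0,0],[0.2,1,-0.67,0,0,0,0],[0.2,1,-0.67,0.5,0,0,0],[0.2,1,-0.67,0.5,0,0,0],[0.2,0,0,0.7,0,0,0]]'
python3 -m handwheel '[[0.2,0,0,1,0,0,0],[0.2,0,0,1,0,0,0],[0.2,0,0,1,0,0,0],[0.2,0,0,0.5,0,0,0],[0.2,0,0,0,0,0,0]]'
python3 - <<'E'
from h import *
go(.605,-.1695,.262)
E
```

```text
clock: 6.65
tool_pos: [0.6061, -0.1687, 0.3613]
orientation: [-180.0, -0.0, -72.2]
force: [-0.9, -0.4, -0.1]
opening: 0.0529
gripper_force: 0.0
clock: 7.28
tool_pos: [0.6046, -0.1679, 0.2741]
orientation: [179.9, 0.0, -72.1]
force: [0.2, 0.5, 0.3]
opening: 0.0522
gripper_force: 0.0
now [ 604.6 -167.9  274.1] [179.9   0.  -72.1] t 7.28 q6 15.6
shift(cur) [0.07 0.   0.48] shift(target axes) [0.07 0.   0.48] turn [ 0.01  0.   -0.  ]
```

```bash
python3 -m handwheel '[[0.2,0.07,0,0.5,0,0,0],[-1,0,0,0,0,0,0],[-1,0,0,0,0,0,0],[-1,0,0,0,0,0,0],[-1,0,0,0,0,0,0]]'
python3 -m handwheel '[[-1,0,0,-0.3,0,0,0],[-1,0,0,-0.6,0,0,0],[-1,0,0,-1,0,0,0],[-1,0,0,-1,0,0,0],[-1,0,0,-1,0,0,0]]'
python3 -m handwheel '[[-1,0,0,-1,0,0,0],[-1,0,0,-1,0,0,0],[-1,0,0,-1,0,0,0],[-1,0,0,-1,0,0,0],[-1,0,0,0,0,0,0]]'
python3 - <<'E'
from h import *
x=np.array([.5025,.2443]);a=np.radians(-27);R=np.array([[np.cos(a),-np.sin(a)],[np.sin(a),np.cos(a)]])
for n,l in(("TM",(.0305,0)),("BL",(-.0305,.061)),("BR",(-.0305,-.061))):print(n,x+R@l)
p=x+R@[.0305,0]
go(*p,.46)
E
```

```text
clock: 7.9
tool_pos: [0.6057, -0.1701, 0.2625]
orientation: [-180.0, -0.0, -72.1]
force: [0.3, 0.3, 1.1]
opening: 0.0281
gripper_force: 30.0
clock: 8.52
tool_pos: [0.6054, -0.1701, 0.3617]
orientation: [-180.0, -0.0, -72.1]
force: [0.2, 0.5, -0.8]
opening: 0.0283
gripper_force: 30.0
clock: 9.15
tool_pos: [0.6055, -0.1702, 0.4631]
orientation: [-179.7, -0.1, -72.1]
force: [0.1, -0.3, -1.6]
opening: 0.0282
gripper_force: 30.0
TM [0.5296757  0.23045329]
BL [0.50301772 0.31249811]
BR [0.44763088 0.20379531]
now [ 605.5 -170.2  463.1] [-1.797e+02 -1.000e-01 -7.210e+01] t 9.15 q6 15.8
shift(cur) [-16.18  -2.03   0.1 ] shift(target axes) [-16.18  -2.04   0.12] turn [-0.05 -0.02 -0.01]
```

```bash
python3 -m handwheel '[[-1,-0.5,-0.1,0,0,0,0],[-1,-1,-0.12,0,0,0,0],[-1,-1,-0.12,0,0,0,0],[-1,-1,-0.12,0,0,0,0],[-1,-1,-0.12,0,0,0,0]]'
python3 -m handwheel '[[-1,-1,-0.12,0,0,0,0],[-1,-1,-0.12,0,0,0,0],[-1,-1,-0.12,0,0,0,0],[-1,-1,-0.12,0,0,0,0],[-1,-1,-0.12,0,0,0,0]]'
python3 -m handwheel '[[-1,-1,-0.12,0,0,0,0],[-1,-1,-0.12,0,0,0,0],[-1,-1,-0.12,0,0,0,0],[-1,-1,-0.12,0,0,0,0],[-1,-1,-0.12,0,0,0,0]]'
python3 -m handwheel '[[-1,-1,-0.12,0,0,0,0],[-1,-0.6,-0.1,0,0,0,0],[-1,0,0,0.5,0,0,0],[-1,0,0,1,0,0,0],[-1,0,0,1,0,0,0]]'
python3 - <<'E'
from h import *
go(.530,.2308,.266)
E
```

```text
clock: 9.78
tool_pos: [0.5842, -0.0571, 0.4585]
orientation: [179.9, 0.0, -72.1]
force: [1.4, 1.2, -1.6]
opening: 0.0284
gripper_force: 30.0
clock: 10.4
tool_pos: [0.56, 0.0663, 0.4586]
orientation: [179.9, 0.0, -72.1]
force: [0.0, 0.6, -1.1]
opening: 0.0281
gripper_force: 30.0
clock: 11.02
tool_pos: [0.5358, 0.1898, 0.4586]
orientation: [179.9, -0.0, -72.1]
force: [-0.3, -0.7, -1.5]
opening: 0.0286
gripper_force: 30.0
clock: 11.65
tool_pos: [0.5294, 0.2276, 0.3956]
orientation: [179.9, -0.0, -72.2]
force: [-0.2, -0.1, -2.3]
opening: 0.0286
gripper_force: 30.0
now [529.4 227.6 395.6] [179.9  -0.  -72.2] t 11.65 q6 -24.9
shift(cur) [-0.11 -0.07  5.18] shift(target axes) [-0.11 -0.06  5.18] turn [ 0.01 -0.   -0.01]
```

```bash
python3 -m handwheel '[[-1,-0.11,-0.06,1,0,0,0],[-1,0,0,1,0,0,0],[-1,0,0,1,0,0,0],[-1,0,0,0.4,0,0,0],[-1,0,0,0,0,0,0]]'
python3 - <<'E'
from h import *
import cv2
go(.530,.2308,.2635)
s=snapshot("scene")
cv2.imwrite("pics/s2.png",cv2.resize(s["color"][200:350,300:500,::-1],None,fx=4,fy=4,interpolation=cv2.INTER_CUBIC))
E
```

```text
clock: 12.28
tool_pos: [0.5302, 0.2309, 0.3115]
orientation: [179.9, -0.0, -72.2]
force: [0.1, -0.7, -0.8]
opening: 0.0285
gripper_force: 30.0
now [530.2 230.9 311.5] [179.9  -0.  -72.2] t 12.28 q6 -25.1
shift(cur) [0.   0.01 1.92] shift(target axes) [0.   0.01 1.92] turn [ 0.01 -0.01 -0.01]
```

View pics/s2.png

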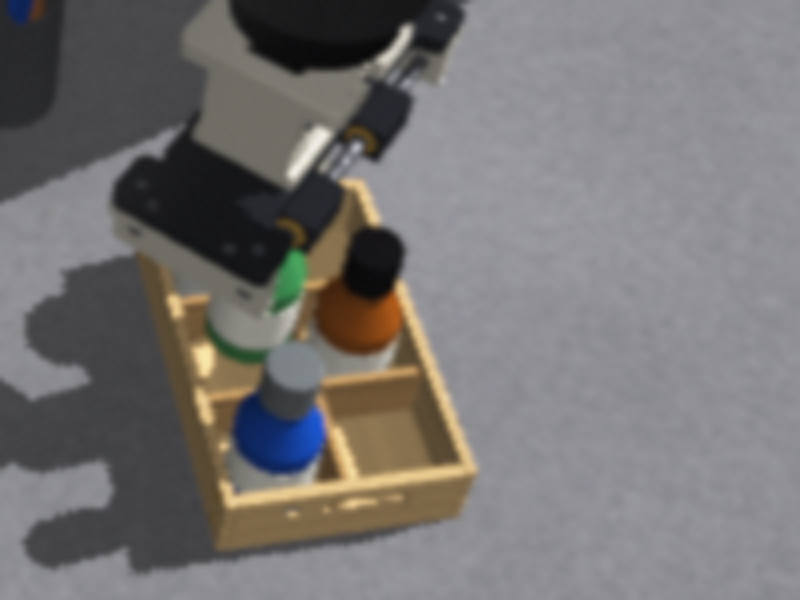

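```bash
python3 -m handwheel '[[-1,0,0,0.8,0,0,0],[-1,0,0,0.7,0,0,0],[-1,0,0,0.3,0,0,0],[-1,0,0,0.08,0,0,0],[-1,0,0,0,0,0,0]]'
python3 -m handwheel '[[-1,0,0,0.05,0,0,0],[-1,0,0,0,0,0,0]]'
```

```text
clock: 12.95
tool_pos: [0.5306, 0.2316, 0.2659]
orientation: [-179.9, 0.0, -72.1]
force: [-0.3, 0.0, -1.3]
opening: 0.0282
gripper_force: 30.0
clock: 13.2
tool_pos: [0.5303, 0.2315, 0.2642]
orientation: [-180.0, 0.0, -72.1]
force: [-0.3, -0.5, -0.7]
opening: 0.0283
gripper_force: 30.0
```

```bash
python3 -m handwheel '[[-1,0,0,0.05,0,0,0],[-1,0,0,0,0,0,0]]'; python3 -m handwheel '[[-1,0,0,0.05,0,0,0],[-1,0,0,0,0,0,0]]'
```

```text
clock: 13.45
tool_pos: [0.5303, 0.2315, 0.2626]
orientation: [180.0, -0.0, -72.1]
force: [-1.5, 0.5, -0.7]
opening: 0.0283
gripper_force: 30.0
clock: 13.7
tool_pos: [0.5306, 0.2316, 0.2623]
orientation: [-179.9, -0.0, -72.1]
force: [-1.5, -1.1, 6.4]
opening: 0.0286
gripper_force: 30.0
```

```bash
python3 -m handwheel '[[-0.2,0,0,0,0,0,0],[0,0,0,0,0,0,0],[0,0,0,0,0,0,0],[0,0,0,-0.3,0,0,0],[0,0,0,-0.7,0,0,0]]'
python3 -m handwheel '[[0,0,0,-1,0,0,0],[0,0,0,-1,0,0,0],[0,0,0,-1,0,0,0],[0,0,0,-1,0,0,0],[0,0,0,-0.7,0,0,0]]'
python3 - <<'E'
from h import *
import cv2
s=snapshot("wrist");np.save("w3.npy",(s,get_obs()),allow_pickle=True);cv2.imwrite("pics/w3.png",s["color"][:,:,::-1])
go(.4793,-.185,.404)
E
```

```text
clock: 14.32
tool_pos: [0.5301, 0.2313, 0.2864]
orientation: [179.9, -0.0, -72.1]
force: [-0.3, 1.2, 0.8]
opening: 0.044
gripper_force: 0.0
clock: 14.95
tool_pos: [0.5303, 0.2314, 0.4058]
orientation: [-179.9, 0.0, -72.1]
force: [0.3, 0.1, -0.2]
opening: 0.0439
gripper_force: 0.0
now [530.8 231.6 408.1] [-1.797e+02  1.000e-01 -7.210e+01] t 15.0 q6 -25.1
shift(cur) [15.23  7.08  0.12] shift(target axes) [15.22  7.08  0.16] turn [-0.04  0.01 -0.  ]
```

View pics/w3.png

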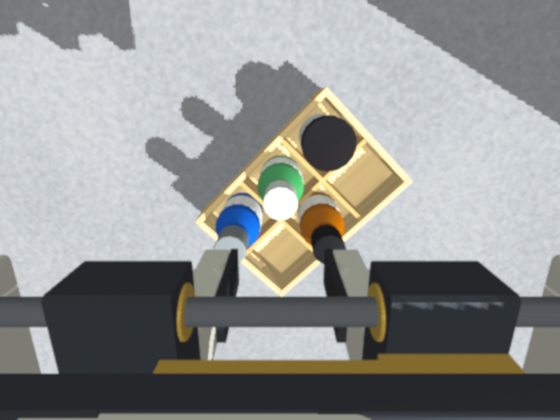

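```bash
python3 - <<'E'
from h import *
from scipy.optimize import least_squares
s,o=np.load("w3.npy",allow_pickle=True)
for ob in (o,):
  W=np.array([wray(s,ob,*p)[:2] for p in((325,89,.046),(411,180,.046),(198,220,.046),(283,294,.046))])
  L=np.array([(.065,-.0955),(-.065,-.0955),(.065,.0955),(-.065,.0955)])
  f=lambda p:(L@np.array([[np.cos(p[2]),np.sin(p[2])],[-np.sin(p[2]),np.cos(p[2])]])+p[:2]-W).ravel()
  r=least_squares(f,[.5,.24,-.47]);x=r.x;print((x[:2]*1e3).round(1),np.degrees(x[2]),(r.fun*1e3).round(1))
  a=x[2];R=np.array([[np.cos(a),-np.sin(a)],[np.sin(a),np.cos(a)]])
  for n,l in(("TM",(.0305,0)),("BL",(-.0305,.061)),("BR",(-.0305,-.061))):print(n,x[:2]+R@l)
E
```

```text
[502.7 246.3] -26.481122839638424 [-0.1 -2.3 -1.2 -0.5  1.3  1.5  0.   1.2]
TM [0.52997996 0.23272263]
BL [0.50258008 0.31452267]
BR [0.44817992 0.20532275]
```

```bash
python3 -m handwheel '[[0.5,1,0.47,0,0,0,0],[0.5,1,0.47,0,0,0,0],[0.5,1,0.47,0,0,0,0],[0.5,1,0.47,0,0,0,0],[0.5,1,0.47,0,0,0,0]]'
python3 -m handwheel '[[0.5,1,0.47,0,0,0,0],[0.5,1,0.47,0,0,0,0],[0.5,1,0.47,0,0,0,0],[0.5,1,0.47,0,0,0,0],[0.5,1,0.47,0,0,0,0]]'
python3 -m handwheel '[[0.5,1,0.47,0,0,0,0],[0.5,1,0.47,0,0,0,0],[0.5,1,0.47,0,0,0,0],[0.5,1,0.47,0,0,0,0],[0.5,1,0.47,0,0,0,0]]'
python3 -m handwheel '[[0.5,0.2,0,0.5,0,0,0],[0.5,0,0,1,0,0,0],[0.5,0,0,1,0,0,0],[0.5,0,0,1,0,0,0],[0.5,0,0,0,0,0,0]]'
python3 - <<'E'
from h import *
go(.4793,-.185,.236)
E
```

```text
clock: 15.62
tool_pos: [0.5119, 0.0921, 0.4035]
orientation: [180.0, -0.0, -72.2]
force: [0.9, -0.7, -0.0]
opening: 0.0656
gripper_force: 0.0
clock: 16.25
tool_pos: [0.4939, -0.0447, 0.4035]
orientation: [180.0, 0.0, -72.2]
force: [0.4, 0.2, 0.4]
opening: 0.0654
gripper_force: 0.0
clock: 16.88
tool_pos: [0.476, -0.1814, 0.4035]
orientation: [180.0, 0.0, -72.2]
force: [0.8, 0.3, -0.8]
opening: 0.0653
gripper_force: 0.0
clock: 17.5
tool_pos: [0.4776, -0.1844, 0.3142]
orientation: [179.7, 0.1, -72.2]
force: [-0.9, -1.2, 0.7]
opening: 0.0656
gripper_force: 0.0
now [ 477.6 -184.4  314.2] [ 1.797e+02  1.000e-01 -7.220e+01] t 17.5 q6 17.0
shift(cur) [ 0.05 -0.07  3.13] shift(target axes) [ 0.05 -0.06  3.13] turn [ 0.04  0.02 -0.01]
```

```bash
python3 -m handwheel '[[0.5,0.05,-0.07,1,0,0,0],[0.5,0,0,1,0,0,0],[0.5,0,0,0.8,0,0,0],[0.5,0,0,0.3,0,0,0],[0.5,0,0,0,0,0,0]]'
python3 -m handwheel '[[-1,0,0,0,0,0,0],[-1,0,0,0,0,0,0],[-1,0,0,0,0,0,0],[-1,0,0,0,0,0,0]]'
python3 -m handwheel '[[-1,0,0,-0.3,0,0,0],[-1,0,0,-0.6,0,0,0],[-1,0,0,-1,0,0,0],[-1,0,0,-1,0,0,0],[-1,0,0,-1,0,0,0]]'
python3 -m handwheel '[[-1,0,0,-1,0,0,0],[-1,0,0,-1,0,0,0],[-1,0,0,-1,0,0,0],[-1,0,0,-1,0,0,0],[-1,0,0,-0.2,0,0,0]]'
python3 - <<'E'
from h import *
go(.448,.2046,.43)
E
```

```text
clock: 18.12
tool_pos: [0.4812, -0.185, 0.2393]
orientation: [180.0, -0.0, -72.1]
force: [-0.2, -0.1, -0.3]
opening: 0.0657
gripper_force: 0.0
clock: 18.62
tool_pos: [0.4814, -0.185, 0.2396]
orientation: [-179.9, -0.0, -72.1]
force: [-1.3, 0.4, 6.2]
opening: 0.0484
gripper_force: 30.0
clock: 19.25
tool_pos: [0.4809, -0.1849, 0.3382]
orientation: [-180.0, -0.0, -72.2]
force: [-0.3, -0.2, -1.4]
opening: 0.0482
gripper_force: 30.0
clock: 19.88
tool_pos: [0.4811, -0.185, 0.4438]
orientation: [-179.8, -0.1, -72.1]
force: [0.5, -1.3, -1.5]
opening: 0.0484
gripper_force: 30.0
now [ 481.1 -185.   443.8] [-1.798e+02 -1.000e-01 -7.210e+01] t 19.88 q6 17.0
shift(cur) [-15.24  -3.52   0.54] shift(target axes) [-15.24  -3.53   0.55] turn [-0.03 -0.01 -0.01]
```

```bash
python3 -m handwheel '[[-1,-0.5,-0.12,0,0,0,0],[-1,-1,-0.23,0,0,0,0],[-1,-1,-0.23,0,0,0,0],[-1,-1,-0.23,0,0,0,0],[-1,-1,-0.23,0,0,0,0]]'
python3 -m handwheel '[[-1,-1,-0.23,0,0,0,0],[-1,-1,-0.23,0,0,0,0],[-1,-1,-0.23,0,0,0,0],[-1,-1,-0.23,0,0,0,0],[-1,-1,-0.23,0,0,0,0]]'
python3 -m handwheel '[[-1,-1,-0.23,0,0,0,0],[-1,-1,-0.23,0,0,0,0],[-1,-1,-0.23,0,0,0,0],[-1,-1,-0.23,0,0,0,0],[-1,-0.7,-0.2,0,0,0,0]]'
python3 -m handwheel '[[-1,0,0,0.5,0,0,0],[-1,0,0,1,0,0,0],[-1,0,0,1,0,0,0],[-1,0,0,1,0,0,0],[-1,0,0,0.5,0,0,0]]'
python3 - <<'E'
from h import *
go(.448,.2046,.2395)
E
```

```text
clock: 20.5
tool_pos: [0.4707, -0.0686, 0.4403]
orientation: [179.9, 0.0, -72.1]
force: [-0.2, 1.0, -1.1]
opening: 0.0484
gripper_force: 30.0
clock: 21.12
tool_pos: [0.4596, 0.0591, 0.4403]
orientation: [179.9, 0.0, -72.1]
force: [0.2, -0.2, -1.7]
opening: 0.0485
gripper_force: 30.0
clock: 21.75
tool_pos: [0.4503, 0.1795, 0.4405]
orientation: [179.9, -0.0, -72.1]
force: [0.2, -0.9, -1.1]
opening: 0.0481
gripper_force: 30.0
clock: 22.38
tool_pos: [0.4505, 0.1774, 0.3395]
orientation: [179.8, -0.1, -72.2]
force: [0.2, -0.4, -0.3]
opening: 0.0486
gripper_force: 30.0
now [450.5 177.4 339.5] [ 1.798e+02 -1.000e-01 -7.220e+01] t 22.38 q6 -27.0
shift(cur) [-1.07 -0.25  4.  ] shift(target axes) [-1.06 -0.24  4.  ] turn [ 0.03 -0.01 -0.01]
```

```bash
python3 -m handwheel '[[-1,-0.5,-0.12,0,0,0,0],[-1,-0.57,-0.13,0,0,0,0],[-1,0,0,0.6,0,0,0],[-1,0,0,0.8,0,0,0],[-1,0,0,0,0,0,0]]'
python3 - <<'E'
from h import *
go(.448,.2046,.2395)
E
```

```text
clock: 23.0
tool_pos: [0.4482, 0.2055, 0.305]
orientation: [179.8, -0.1, -72.1]
force: [0.4, -0.4, -0.6]
opening: 0.048
gripper_force: 30.0
now [448.2 205.5 305. ] [ 1.798e+02 -1.000e-01 -7.210e+01] t 23.0 q6 -29.6
shift(cur) [0.03 0.01 2.62] shift(target axes) [0.03 0.02 2.62] turn [ 0.03 -0.01 -0.01]
```

```bash
python3 -m handwheel '[[-1,0,0,0.6,0,0,0],[-1,0,0,0.5,0,0,0],[-1,0,0,0.2,0,0,0]]'
python3 -m handwheel '[[-1,0,0,0.6,0,0,0],[-1,0,0,0.4,0,0,0],[-1,0,0,0.1,0,0,0],[-1,0,0,0,0,0,0]]'
```

```text
clock: 23.38
tool_pos: [0.4486, 0.2055, 0.2729]
orientation: [179.9, -0.0, -72.2]
force: [-0.4, -0.2, -1.2]
opening: 0.0482
gripper_force: 30.0
clock: 23.88
tool_pos: [0.4489, 0.2058, 0.2465]
orientation: [-180.0, -0.0, -72.1]
force: [-0.1, -0.9, -1.3]
opening: 0.0485
gripper_force: 30.0
```

```bash
python3 -m handwheel '[[-1,0,0,0.15,0,0,0],[-1,0,0,0.05,0,0,0],[-1,0,0,0,0,0,0]]'
python3 -m handwheel '[[-1,0,0,0.05,0,0,0],[-1,0,0,0,0,0,0]]'
```

```text
clock: 24.25
tool_pos: [0.4488, 0.2057, 0.2414]
orientation: [-180.0, 0.0, -72.1]
force: [-0.5, 0.3, -1.0]
opening: 0.0482
gripper_force: 30.0
clock: 24.5
tool_pos: [0.4487, 0.2057, 0.2401]
orientation: [180.0, -0.0, -72.1]
force: [0.8, 0.3, -1.0]
opening: 0.0485
gripper_force: 30.0
```

```bash
python3 -m handwheel '[[-1,0,0,0.05,0,0,0],[-1,0,0,0,0,0,0]]'
python3 -m handwheel '[[-1,0,0,0.04,0,0,0],[-1,0,0,0,0,0,0]]'
```

```text
clock: 24.75
tool_pos: [0.4488, 0.2058, 0.2396]
orientation: [-180.0, -0.0, -72.1]
force: [-3.2, 0.7, 8.5]
opening: 0.0482
gripper_force: 30.0
clock: 25.0
tool_pos: [0.4488, 0.2058, 0.2396]
orientation: [-180.0, -0.0, -72.1]
force: [-7.7, -2.2, 18.9]
opening: 0.0486
gripper_force: 30.0
```

```bash
python3 -m handwheel '[[-1,0,0,-0.04,0,0,0],[0.36,0,0,0,0,0,0],[0.36,0,0,0,0,0,0],[0.36,0,0,-0.3,0,0,0],[0.36,0,0,-0.7,0,0,0]]'
python3 -m handwheel '[[0.36,0,0,-1,0,0,0],[0.36,0,0,-1,0,0,0],[0.36,0,0,-1,0,0,0],[0.36,0,0,-1,0,0,0],[0.36,0,0,-1,0,0,0]]'
python3 - <<'E'
from h import *
go(.5585,-.3205,.404)
E
```

```text
clock: 25.62
tool_pos: [0.4486, 0.2056, 0.2638]
orientation: [179.9, -0.0, -72.2]
force: [-0.6, 0.6, 0.3]
opening: 0.0595
gripper_force: 0.0
clock: 26.25
tool_pos: [0.4487, 0.2056, 0.3902]
orientation: [-180.0, 0.0, -72.1]
force: [0.1, 0.1, -0.9]
opening: 0.0597
gripper_force: 0.0
now [448.7 205.6 390.2] [-180.     0.   -72.1] t 26.25 q6 -29.6
shift(cur) [21.38  2.27 -0.55] shift(target axes) [21.38  2.29 -0.55] turn [-0.    0.   -0.01]
```

```bash
python3 -m handwheel '[[0.5,1,0.13,-0.5,0,0,0],[0.5,1,0.13,0,0,0,0],[0.5,1,0.13,0,0,0,0],[0.5,1,0.13,0,0,0,0],[0.5,1,0.13,0,0,0,0]]'
python3 -m handwheel '[[0.5,1,0.13,0,0,0,0],[0.5,1,0.13,0,0,0,0],[0.5,1,0.13,0,0,0,0],[0.5,1,0.13,0,0,0,0],[0.5,1,0.13,0,0,0,0]]'
python3 -m handwheel '[[0.5,1,0.13,0,0,0,0],[0.5,1,0.13,0,0,0,0],[0.5,1,0.13,0,0,0,0],[0.5,1,0.13,0,0,0,0],[0.5,1,0.13,0,0,0,0]]'
python3 -m handwheel '[[0.5,1,0.13,0,0,0,0],[0.5,1,0.13,0,0,0,0],[0.5,1,0.13,0,0,0,0],[0.5,0,0,0,0,0,0],[0.5,0,0,0,0,0,0]]'
python3 - <<'E'
from h import *
import cv2
o=get_obs();s=snapshot("wrist");c=s["color"];h=cv2.cvtColor(c,cv2.COLOR_RGB2HSV)
m=((h[...,0]<6)|(h[...,0]>174))&(h[...,1]>170)&(h[...,2]>60);m[230:]=0
n,l,st,ce=cv2.connectedComponentsWithStats(m.astype(np.uint8))
for i in range(1,n):
    if st[i,4]>200: print(st[i],ce[i],wray(s,o,*ce[i],.085))
cv2.imwrite("pics/w4.png",c[:,:,::-1])
go(.5585,-.3205,.404)
E
```

```text
clock: 26.88
tool_pos: [0.4716, 0.0809, 0.4019]
orientation: [-180.0, 0.0, -72.1]
force: [0.7, -0.1, -0.1]
opening: 0.0659
gripper_force: 0.0
clock: 27.5
tool_pos: [0.4945, -0.0431, 0.4019]
orientation: [-180.0, -0.0, -72.1]
force: [0.6, 0.3, -0.1]
opening: 0.0657
gripper_force: 0.0
clock: 28.12
tool_pos: [0.5174, -0.167, 0.4018]
orientation: [-180.0, -0.0, -72.1]
force: [1.1, 1.2, 0.1]
opening: 0.0659
gripper_force: 0.0
clock: 28.75
tool_pos: [0.5309, -0.2404, 0.4014]
orientation: [180.0, 0.0, -72.2]
force: [-1.1, 0.7, 0.4]
opening: 0.0657
gripper_force: 0.0
[ 248   63   57   60 2681] [276.08578888  92.86982469] [ 0.55938994 -0.3207065   0.085     ]
now [ 530.9 -240.2  401.6] [-180.     0.   -72.1] t 28.8 q6 23.0
shift(cur) [ 3.4  -0.07 -0.1 ] shift(target axes) [ 3.4  -0.06 -0.1 ] turn [-0.    0.   -0.01]
```

```bash
python3 -m handwheel '[[0.5,1,-0.03,0,0,0,0],[0.5,1,-0.03,0,0,0,0],[0.5,1,-0.03,0,0,0,0],[0.5,0.42,0,0,0,0,0],[0.5,0,0,1,0,0,0]]'
python3 -m handwheel '[[0.5,0,0,1,0,0,0],[0.5,0,0,1,0,0,0],[0.5,0,0,1,0,0,0],[0.5,0,0,0,0,0,0]]'
python3 - <<'E'
from h import *
go(.5592,-.3206,.2395)
E
```

```text
clock: 29.42
tool_pos: [0.56, -0.3214, 0.3781]
orientation: [-179.8, -0.1, -72.1]
force: [-0.5, -0.4, -0.6]
opening: 0.0659
gripper_force: 0.0
clock: 29.92
tool_pos: [0.5587, -0.3203, 0.2997]
orientation: [179.8, 0.1, -72.1]
force: [0.1, -0.2, -0.3]
opening: 0.0654
gripper_force: 0.0
now [ 558.7 -320.3  299.7] [ 1.798e+02  1.000e-01 -7.210e+01] t 29.93 q6 30.4
shift(cur) [ 0.02 -0.02  2.41] shift(target axes) [ 0.02 -0.01  2.41] turn [ 0.03  0.02 -0.  ]
```

```bash
python3 -m handwheel '[[0.5,0,0,1,0,0,0],[0.5,0,0,0.9,0,0,0],[0.5,0,0,0.5,0,0,0],[0.5,0,0,0,0,0,0]]'
python3 -m handwheel '[[-1,0,0,0,0,0,0],[-1,0,0,0,0,0,0],[-1,0,0,0,0,0,0],[-1,0,0,0,0,0,0]]'
python3 -m handwheel '[[-1,0,0,-0.3,0,0,0],[-1,0,0,-0.6,0,0,0],[-1,0,0,-1,0,0,0],[-1,0,0,-1,0,0,0],[-1,0,0,-1,0,0,0]]'
python3 -m handwheel '[[-1,0,0,-1,0,0,0],[-1,0,0,-1,0,0,0],[-1,0,0,-1,0,0,0],[-1,0,0,-1,0,0,0],[-1,0,0,-0.2,0,0,0]]'
python3 - <<'E'
from h import *
go(.5027,.3137,.44)
E
```

```text
clock: 30.42
tool_pos: [0.5595, -0.3211, 0.2415]
orientation: [180.0, 0.0, -72.1]
force: [0.2, -0.7, 0.2]
opening: 0.0658
gripper_force: 0.0
clock: 30.92
tool_pos: [0.5598, -0.3214, 0.2424]
orientation: [-179.9, -0.1, -72.1]
force: [1.2, 0.6, 5.1]
opening: 0.0486
gripper_force: 30.0
clock: 31.55
tool_pos: [0.5592, -0.3212, 0.3405]
orientation: [-180.0, -0.0, -72.2]
force: [0.6, -1.1, -2.1]
opening: 0.0483
gripper_force: 30.0
clock: 32.17
tool_pos: [0.5593, -0.3213, 0.4464]
orientation: [-179.8, -0.1, -72.1]
force: [-0.6, 0.1, -2.4]
opening: 0.0484
gripper_force: 30.0
now [ 559.3 -321.3  446.4] [-1.798e+02 -1.000e-01 -7.210e+01] t 32.17 q6 30.4
shift(cur) [-24.87  -5.63   0.22] shift(target axes) [-24.87  -5.65   0.26] turn [-0.03 -0.02 -0.01]
```

```bash
python3 -m handwheel '[[-1,-0.5,-0.12,0,0,0,0],[-1,-1,-0.226,0,0,0,0],[-1,-1,-0.226,0,0,0,0],[-1,-1,-0.226,0,0,0,0],[-1,-1,-0.226,0,0,0,0]]'
python3 -m handwheel '[[-1,-1,-0.226,0,0,0,0],[-1,-1,-0.226,0,0,0,0],[-1,-1,-0.226,0,0,0,0],[-1,-1,-0.226,0,0,0,0],[-1,-1,-0.226,0,0,0,0]]'
python3 -m handwheel '[[-1,-1,-0.226,0,0,0,0],[-1,-1,-0.226,0,0,0,0],[-1,-1,-0.226,0,0,0,0],[-1,-1,-0.226,0,0,0,0],[-1,-1,-0.226,0,0,0,0]]'
python3 -m handwheel '[[-1,-1,-0.226,0,0,0,0],[-1,-1,-0.226,0,0,0,0],[-1,-1,-0.226,0,0,0,0],[-1,-1,-0.226,0,0,0,0],[-1,-1,-0.226,0,0,0,0]]'
python3 -m handwheel '[[-1,-1,-0.226,0,0,0,0],[-1,-1,-0.226,0,0,0,0],[-1,-1,-0.226,0,0,0,0],[-1,-1,-0.226,0,0,0,0],[-1,-0.4,-0.09,0,0,0,0]]'
python3 - <<'E'
from h import *
go(.5027,.3137,.242)
E
```

```text
clock: 32.8
tool_pos: [0.5486, -0.2048, 0.4425]
orientation: [179.9, 0.1, -72.1]
force: [-0.1, 1.1, -1.7]
opening: 0.0483
gripper_force: 30.0
clock: 33.42
tool_pos: [0.537, -0.0773, 0.4426]
orientation: [179.9, 0.0, -72.1]
force: [0.8, -0.2, -2.3]
opening: 0.0485
gripper_force: 30.0
clock: 34.05
tool_pos: [0.5255, 0.0501, 0.4427]
orientation: [179.9, 0.0, -72.1]
force: [0.4, 0.1, -1.9]
opening: 0.0485
gripper_force: 30.0
clock: 34.67
tool_pos: [0.514, 0.1776, 0.4426]
orientation: [179.9, -0.0, -72.1]
force: [0.2, -0.1, -2.2]
opening: 0.0485
gripper_force: 30.0
clock: 35.3
tool_pos: [0.5046, 0.2907, 0.4434]
orientation: [180.0, -0.0, -72.1]
force: [0.6, -0.2, -3.1]
opening: 0.0484
gripper_force: 30.0
now [504.6 290.7 443.4] [180.   -0.  -72.1] t 35.3 q6 -31.3
shift(cur) [-0.9  -0.22  8.06] shift(target axes) [-0.9  -0.21  8.06] turn [ 0.01 -0.    0.  ]
```

```bash
python3 -m handwheel '[[-1,-0.9,-0.2,0,0,0,0],[-1,0,0,0.5,0,0,0],[-1,0,0,1,0,0,0],[-1,0,0,1,0,0,0],[-1,0,0,1,0,0,0]]'
python3 -m handwheel '[[-1,0,0,1,0,0,0],[-1,0,0,0.7,0,0,0],[-1,0,0,0,0,0,0]]'
python3 - <<'E'
from h import *
go(.5027,.3137,.242)
E
```

```text
clock: 35.92
tool_pos: [0.5026, 0.3117, 0.3551]
orientation: [180.0, -0.0, -72.2]
force: [0.2, -0.4, -1.5]
opening: 0.0481
gripper_force: 30.0
clock: 36.3
tool_pos: [0.5024, 0.3114, 0.3121]
orientation: [179.8, -0.1, -72.2]
force: [-0.8, -0.5, -2.3]
opening: 0.0483
gripper_force: 30.0
now [502.4 311.4 312.1] [ 1.798e+02 -1.000e-01 -7.220e+01] t 36.3 q6 -32.9
shift(cur) [-0.09 -0.05  2.8 ] shift(target axes) [-0.09 -0.04  2.8 ] turn [ 0.03 -0.02 -0.01]
```

```bash
python3 -m handwheel '[[-1,-0.07,-0.04,0.6,0,0,0],[-1,0,0,0.6,0,0,0],[-1,0,0,0.1,0,0,0],[-1,0,0,0,0,0,0]]'
python3 -m handwheel '[[-1,0,0,0.6,0,0,0],[-1,0,0,0.4,0,0,0],[-1,0,0,0.15,0,0,0],[-1,0,0,0,0,0,0]]'
```

```text
clock: 36.8
tool_pos: [0.5032, 0.3139, 0.2812]
orientation: [180.0, -0.0, -72.1]
force: [0.2, -0.1, -1.7]
opening: 0.0478
gripper_force: 30.0
clock: 37.3
tool_pos: [0.5032, 0.3138, 0.2523]
orientation: [180.0, -0.0, -72.1]
force: [0.8, -0.3, -1.6]
opening: 0.0486
gripper_force: 30.0
```

```bash
python3 -m handwheel '[[-1,0,0,0.2,0,0,0],[-1,0,0,0.09,0,0,0],[-1,0,0,0,0,0,0]]'
python3 -m handwheel '[[-1,0,0,0.05,0,0,0],[-1,0,0,0,0,0,0]]'
python3 -m handwheel '[[-1,0,0,0.05,0,0,0],[-1,0,0,0,0,0,0]]'
```

```text
clock: 37.67
tool_pos: [0.5032, 0.3138, 0.2453]
orientation: [180.0, -0.0, -72.2]
force: [0.4, 0.7, -2.5]
opening: 0.0484
gripper_force: 30.0
clock: 37.92
tool_pos: [0.5032, 0.3139, 0.2442]
orientation: [-180.0, -0.0, -72.1]
force: [0.4, -0.3, -2.0]
opening: 0.0483
gripper_force: 30.0
clock: 38.17
tool_pos: [0.5032, 0.3138, 0.2428]
orientation: [180.0, -0.0, -72.1]
force: [-0.5, -0.3, -1.8]
opening: 0.0483
gripper_force: 30.0
```

```bash
python3 -m handwheel '[[-1,0,0,0.04,0,0,0],[-1,0,0,0,0,0,0]]'
python3 -m handwheel '[[-1,0,0,0.03,0,0,0],[-1,0,0,0,0,0,0]]'
```

```text
clock: 38.42
tool_pos: [0.5033, 0.3139, 0.2423]
orientation: [-180.0, 0.0, -72.1]
force: [-0.9, -0.2, 3.1]
opening: 0.0484
gripper_force: 30.0
clock: 38.67
tool_pos: [0.5033, 0.314, 0.2423]
orientation: [-180.0, 0.0, -72.1]
force: [-2.7, -1.0, 9.2]
opening: 0.0484
gripper_force: 30.0
```

```bash
python3 -m handwheel '[[0.36,0,0,0,0,0,0],[0.36,0,0,0,0,0,0],[0.36,0,0,0,0,0,0],[0.36,0,0,-0.3,0,0,0],[0.36,0,0,-0.7,0,0,0]]'
python3 -m handwheel '[[0.36,0,0,-1,0,0,0],[0.36,0,0,-1,0,0,0],[0.36,0,0,-1,0,0,0],[0.36,0,0,-1,0,0,0],[0.36,0,0,-1,0,0,0]]'
python3 -m handwheel '[[0.36,-1,0,-0.5,0,0,0],[0.36,-1,0.4,0,0,0,0],[0.36,-1,0.4,0,0,0,0],[0.36,-1,0.4,0,0,0,0],[0.36,-1,0.4,0,0,0,0]]'
python3 -m handwheel '[[0.36,-1,0.4,0,0,0,0],[0.36,-1,0.4,0,0,0,0],[0.36,-1,0.4,0,0,0,0],[0.36,-1,0.4,0,0,0,0],[0.36,0,0,0,0,0,0]]'
python3 - <<'E'
from h import *
import cv2
t=snapshot("top")["color"][:,:,::-1];s=snapshot("scene")["color"][:,:,::-1]
a=cv2.resize(t[130:280,110:440],(792,360),interpolation=cv2.INTER_CUBIC)
b=cv2.resize(s[120:345,185:425],None,fx=1.06,fy=1.06)
c=cv2.imread("pics/top0.png")[130:280,110:440]
b=b[:238];d=np.zeros((238,792,3),np.uint8);d[:b.shape[0],:b.shape[1]]=b;c2=cv2.resize(c,(500,227));d[:227,280:780]=c2
cv2.imwrite("pics/fin.png",np.vstack([a,d]))
E
```

```text
clock: 39.3
tool_pos: [0.5031, 0.3137, 0.266]
orientation: [179.9, -0.0, -72.2]
force: [-0.5, 1.0, 0.2]
opening: 0.0595
gripper_force: 0.0
clock: 39.92
tool_pos: [0.5031, 0.3138, 0.3926]
orientation: [-180.0, 0.0, -72.1]
force: [0.1, 0.7, -1.1]
opening: 0.0599
gripper_force: 0.0
clock: 40.55
tool_pos: [0.4257, 0.4219, 0.4036]
orientation: [180.0, -0.0, -72.1]
force: [0.0, 0.1, -0.0]
opening: 0.0595
gripper_force: 0.0
clock: 41.18
tool_pos: [0.3565, 0.5053, 0.4033]
orientation: [180.0, -0.0, -72.0]
force: [-0.8, -0.3, 0.1]
opening: 0.0597
gripper_force: 0.0
```

View pics/fin.png

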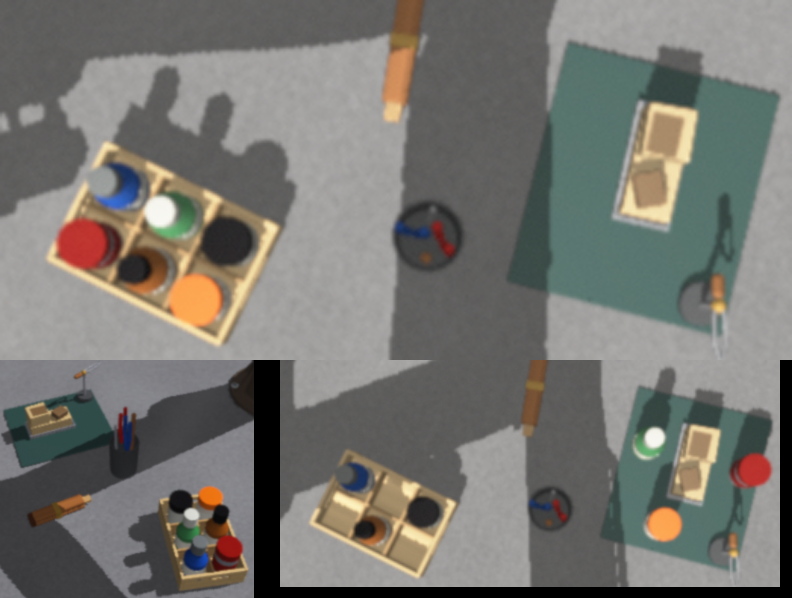

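All six stand upright, one per cell: green near (172,214), red near (88,244) and orange near (196,299) in the upper panel. The crate, bricks, third hand, tool pot and ring clamp are where they were in the first picture (lower right).

```bash
python3 -c "
from plant import *
print(close_job())"
```

```text
the job is handed in; nothing more can be done
None
```

The green bottle, orange-lidded jar and red-lidded tin now stand upright in the crate's three empty cells, with nothing else visibly moved in the last pictures; I handed the job in at about 41 s, and no verdict came back.

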